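# Clear the board, then hold the spoon box against the sprung stop

### The job

Pick up the table brush, sweep the three lumps of rock sugar off the walnut board onto the bar with it (do not touch them with the fingers), and stand the brush upright on the bar again. Then push the bamboo spoon box back until it lies flat against the cork-faced sprung stop, without ramming it, and finish while still pressing it there with a steady force of about 8 N (5 to 11 N), so that I can screw down the hinges of its flap: keep pressing, do not back off. Leave the teapot, the caddy and the two cups where they are.

Things in the scene. Friction and masses are not known exactly. Their poses are not given: they have to be found in the camera images.
- board: Walnut board fixed to the bar, 270 (x) x 360 (y) x 18 mm, ends (y = +-0.18) without rim. Origin: centre of its underside, at bar height; x points away from the robot, to the stop. In its frame: cork face at rest x = 0.080; fixed rail 40 mm high behind the stop, x 0.121 to 0.133, |y| < 0.13; lumps x 0.020 to 0.055, |y| < 0.11; box nearer the robot (centre x about -0.07); cups on near corners.
- stop: Sprung stop: aluminium bar 240 mm long (y), 40 high, 18 thick, brown cork face to the robot, underside 2 mm above the board. Slides only along the board's +x, up to 22 mm, against a 600 N/m spring with no force at rest (5 N moves it 8 mm, 8 N 13 mm, 11 N 18 mm; hard end at 22 mm). Origin: centre of the cork face, 40 mm above the bar; axes as the board's.
- stop_home (a point): Point fixed to the board where the stop's origin (centre of the cork face) is while nothing presses it; the distance from here to stop along the board's x is the spring's travel.
- box: Bamboo spoon box, flap shut, 65 mm deep (x), 150 long (y), 50 high, 0.3 to 0.55 kg, loose on the board; brass hinges on top along its far edge. Origin: centre of its underside. Its far face (x = +0.0325) goes against the cork; its near face (x = -0.0325) is flat and free for pushing.
- brush: Upright table brush standing on its bristles on the bar beside the board's left or right end. Dark bristle block, rigid, 70 (x) x 22 (y) mm, 30 high; wooden head 74 x 28 mm up to 44; paddle handle 34 (x) x 18 mm (y) from 44 to 102 mm height, to grip from above across its 18 mm. 0.11 kg. Origin: centre of the bristles' underside, z up.
- lump1: Lump 1 of amber-brown rock sugar, a rounded block 22 x 20 x 18 mm, 12 g, one of three strewn over the open strip of the board in front of the stop. Origin at its centre: 27 mm above the bar while on the board, about 10 mm when it lies on the bar.
- lump2: Lump 2 of amber-brown rock sugar, a rounded block 22 x 20 x 18 mm, 12 g, one of three strewn over the open strip of the board in front of the stop. Origin at its centre: 27 mm above the bar while on the board, about 10 mm when it lies on the bar.
- lump3: Lump 3 of amber-brown rock sugar, a rounded block 22 x 20 x 18 mm, 12 g, one of three strewn over the open strip of the board in front of the stop. Origin at its centre: 27 mm above the bar while on the board, about 10 mm when it lies on the bar.
- caddy: Round aluminium tea caddy, 84 mm across, 123 mm high with its dark knob, on the bar beside the other end of the board. Origin at the centre of its underside. Bystander: leave it where it stands.
- teapot: Clear glass teapot with green glass lid, spout and handle, body 116 mm across, 123 mm high, on the bar to the left of the board. Origin at the centre of its underside. Bystander: leave it where it stands.
- cup_pink: Pastel pink ceramic cup, 60 mm across, 45 mm high, on a front corner of the board. Origin at the centre of its underside. Bystander: leave it where it stands.
- cup_mint: Pastel mint ceramic cup, 60 mm across, 45 mm high, on the other front corner of the board. Origin at the centre of its underside. Bystander: leave it where it stands.
There are look-alikes about, which are no part of the job. What is meant by the box is not green or pink, and is the smaller of those in its own colour.

How it is judged (in metres and radians):
On the way, in this order (a step that is already met when the one before it is completed fails the run):
1. the brush is in the fingers and lifted or carried from its place (contact force between the fingers and brush above 1 N and distance of brush from where it was at the start of the episode above 0.03 m), for 0.1 s.
2. all three lumps lie off the board, on the bar, while the brush is still held (height (world z) of each of lump1, lump2, lump3 below 0.016 m and contact force between the fingers and brush above 1 N), for 0.1 s.
3. the brush stands upright on the bar, let go (height (world z) of each of lump1, lump2, lump3 below 0.016 m and angle between brush's own z axis and vertical below 0.15 rad and height (world z) of brush below 0.008 m and contact force between the fingers and brush below 0.1 N), for 0.2 s.
At the end, for the whole second after the job is handed in: The gripper still presses the box (over 2 N): at rest, upright, flat on the cork (0.06 rad), within 60 mm of the stop's middle, bearing on it with 5 to 11 N all through the last second; the lumps lie on the bar (centres below 16 mm); the brush stands upright on the bar, released (all of step 3 and contact force between box and stop between 5 and 11 N and contact force between any of the fingers, the arm and box above 2 N and angle between the x axis of box and the x axis of stop, either way round below 0.06 rad and angle between box's own z axis and vertical below 0.06 rad and y of box in the frame of stop between -0.06 and 0.06 m and linear speed of box below 0.01 m/s); the arm keeps its last pose, push and grip.
It fails at once if the box is rammed into the stop (over 20 N) (contact force between box and stop above 20 N).
It fails at once if the fingers touch a lump (contact force between the fingers and lump1 above 0.5 N or contact force between the fingers and lump2 above 0.5 N or contact force between the fingers and lump3 above 0.5 N).
It fails at once if the teapot, the caddy or a cup is shifted more than 30 mm or knocked over ((distance of teapot from where it was at the start of the episode above 0.03 m or angle between teapot's own z axis and vertical above 0.35 rad) or (distance of caddy from where it was at the start of the episode above 0.03 m or angle between caddy's own z axis and vertical above 0.35 rad) or (distance of cup_pink from where it was at the start of the episode above 0.03 m or angle between cup_pink's own z axis and vertical above 0.35 rad) or (distance of cup_mint from where it was at the start of the episode above 0.03 m or angle between cup_mint's own z axis and vertical above 0.35 rad)).
It also fails if it takes over 72 s, if anything falls off the work surface, if the arm or the gripper's body presses on something with over 40 N, if the wrist force passes 120 N, or if a joint passes its speed limit or range.

### The arm

A 6-joint arm with a two-finger parallel gripper is mounted at the origin on the work surface. World frame = base frame: x ahead of the robot, y to its left, z up, the work surface at z = 0. Lengths are in mm, angles in degrees, forces in N, time in s.
With the tool pointing down it reaches from about 350 to 850 mm from the base axis. Payload 8.1 kg.
Tool frame: the origin (TCP) lies midway between the tips of the shut fingers; the grasp point (between the pads) lies 19 mm behind it (r.pinch_z is the distance from the TCP to the grasp point, in mm); z points along the fingers, y is the line along which they close (so a half turn about z gives the same grasp; the last joint's range is limited). The gripper opens to 85 mm and grips with 20 to 120 N. Pads are 22 mm wide; open, the fingers measure 114 mm over their backs; the gripper's body (76 mm by 85 mm) begins 54 mm behind the grasp point. The pads swing forward as they close: fully open they stand 13 mm farther back than shut.
Start: joints at [-72.502, 7.471, 85.268, -0, 87.261, -4.893], TCP at [228.577, -554.759, 202.292] pointing down, gripper open.
Joint ranges: [-169.43, 169.43], [-51.17, 129.36], [1.28, 143.12], [-76.62, 256.62], [0, 156.53], [-152.29, 152.29]. Speed limits (degrees/s): [136.94, 136.94, 159.86, 180, 180, 180].

### API

Orientations are given as [roll, pitch, yaw] about the fixed x, y, z axes, in that order (R = Rz(yaw) Ry(pitch) Rx(roll)).
In Python, from bench import r gives the robot as it stands.
- The arm moves only by the shell command python3 -m jog 'ROWS' [OPENING] [FORCE]. ROWS is JSON, one flat list of numbers, 6 for each row, row after row: the shift along the tool's x, y, z in m, then the turn, a rotation vector about the tool's x, y, z in rad. A call has 1 to 8 rows; each row is the pose to reach, as a shift and turn from the pose commanded when the call began, along the tool's axes at that moment; what a row does not reach only later rows make up. A row lasts 1/8 s, in which the tool goes at most 62.5 mm and 10.7 degrees, less where a joint would pass 70% of its speed; a pose out of reach is approached as far as the arm can. A call with a gripper value outside its range is refused whole. OPENING is the opening, from -1 (shut) to 1 (fully open), set as the call begins (- or left out, the last holds). The fingers move at their own pace and stop on an object; FORCE is the grip in N (left out, the last holds). Time passes only in rows, so rows that repeat a pose let the fingers close. It gives the time, the measured TCP pose, the force, the opening and the grip force at its end, in the units of the state.
- r.sense(): the state, without advancing time (a new reading comes with each control period).
- r.snapshot(name): name is "scene" or "top" or "wrist"; returns a dict with "pixels" (384x512x3 uint8, red, green, blue), "range_z" (384x512 float32, mm along the optical axis (not along the pixel's ray), 0 where there is no reading), "K" (3x3 intrinsics, pixels), "rvec" (rotation vector, rad) and "tvec" (3), from world to camera coordinates, as OpenCV has them. Camera axes: x right, y down, z forward; pixel columns grow to the right and rows downward; lengths in mm; the calibration is good to about 2 mm. A picture is of the moment at which its call begins.
- r.hand_in(): hands the job in; it is judged then, once.
Trained networks look in a picture, given as the dict that the camera call returned (one of the last four; its "shot" number tells which), for a name from the list of things; names that differ only in an ending like _2 or _b are one class to them, and where a whole thing is asked for, a point or a joint stands for the part that bears it (a point fixed in the world has none). Each returns a list of dicts, best first, with "score" (0 to 1); they miss things now and then, are a little off and sometimes report something else, mostly with a low value. They report only what shows in the picture. A call takes as long as a camera call. They do not tell look-alikes from the thing itself.
- r.look_for(picture, target): "bbox" ([left, top, right, bottom] in pixels, round what is visible of it).
- r.outline_of(picture, target): "region" (384x512 bool, what is visible of it) and "bbox" ([left, top, right, bottom] in pixels, round what is visible of it).
The state is a dict: "time": time; "joint_pos": joint angles; "qd": joint speeds; "joint_efforts": joint torques, N m; "tool_pos": TCP position; "tcp_rot": TCP orientation; "ft_force": force on the tool from outside, world axes, zero at the start; "wrist_torque": the same for the moment, N m; "finger_gap": finger opening in mm; "grip_force": force on a finger pad.
Only numpy, scipy, OpenCV 4.12 (cv2) and the standard library are available. Lean on these libraries where they do the work, as an engineer would, in place of code of your own. Each camera call takes 0.05 s, during which the arm holds its last target. There are 200 camera calls.

## Working session

There is one attempt and no reset: what is moved stays moved. The work goes in short steps, Python scripts to look and compute and a shell command to move; the robot and the scene stay as the last step left them, time stands still between calls to the robot, and variables do not carry over. Pictures are saved under pics/ and viewed, at most 10 in all, crops included, and the job is handed in when it is done.

```bash
mkdir -p pics; ls
cat > h.py <<'E'
import numpy as np, cv2
from bench import r
def cloud(p):
    R=cv2.Rodrigues(np.array(p["rvec"],float))[0]; t=np.array(p["tvec"],float).ravel(); K=np.array(p["K"])
    z=p["range_z"]; v,u=np.mgrid[:z.shape[0],:z.shape[1]]
    c=np.stack([(u-K[0,2])/K[0,0]*z,(v-K[1,2])/K[1,1]*z,z],-1)
    w=(c-t)@R; w[z==0]=np.nan
    return w
def save(p,n,box=None,s=1.5):
    im=p["pixels"][...,::-1]
    if box: im=im[box[1]:box[3],box[0]:box[2]]
    cv2.imwrite(f"pics/{n}.png",cv2.resize(im,None,fx=s,fy=s,interpolation=cv2.INTER_CUBIC))
E
python3 - <<'E'
from h import *
a=r.snapshot("scene");b=r.snapshot("top")
save(a,"scene1");save(b,"top1")
np.savez("s1.npz",a=cloud(a),b=cloud(b))
for n,p in(("scene",a),("top",b)):
    w=cloud(p)
    for t in["board","stop","box","brush","lump1","caddy","teapot","cup_pink","cup_mint"]:
        for d in r.outline_of(p,t)[:5]:
            q=w[d["region"]]; q=q[~np.isnan(q[:,0])]
            if len(q): print(n,t,round(d["score"],2),[int(x) for x in d["bbox"]],np.percentile(q,[3,50,97],axis=0).round().astype(int).tolist())
print(r.sense())
E
```

```text
pics
scene board 0.88 [175, 191, 342, 311] [[521, -212, 11], [659, -77, 19], [747, 130, 61]]
scene stop 0.72 [245, 217, 325, 283] [[679, -147, 24], [699, -45, 54], [713, 82, 62]]
scene box 0.98 [210, 193, 265, 242] [[501, -133, 21], [550, -70, 66], [568, 11, 70]]
scene box 0.92 [103, 293, 165, 382] [[623, -477, 21], [718, -418, 67], [794, -354, 70]]
scene box 0.71 [216, 157, 255, 192] [[269, 30, 3], [359, 49, 47], [413, 93, 52]]
scene box 0.57 [130, 165, 174, 228] [[206, -275, 5], [345, -222, 65], [398, -162, 69]]
scene brush 0.78 [118, 219, 139, 259] [[421, -336, 8], [455, -324, 46], [475, -310, 103]]
scene caddy 0.64 [306, 138, 333, 178] [[436, 280, 10], [483, 299, 75], [505, 343, 117]]
scene teapot 0.67 [351, 149, 415, 189] [[563, 360, 11], [642, 385, 69], [694, 464, 106]]
scene teapot 0.31 [212, 194, 266, 242] [[504, -133, 24], [551, -69, 66], [568, 11, 70]]
scene cup_pink 0.72 [263, 177, 279, 198] [[473, 65, 26], [501, 89, 48], [526, 117, 64]]
scene cup_mint 0.67 [182, 220, 207, 245] [[499, -211, 24], [522, -185, 48], [552, -160, 64]]
scene cup_mint 0.38 [175, 190, 338, 309] [[5
[... 1324 characters left out ...]
-162, 66]]
{'time': 1.0, 'joint_pos': array([-7.25002840e+01,  7.47066429e+00,  8.52668945e+01,  4.31636223e-04,
        8.72618123e+01, -4.89485328e+00]), 'qd': array([ 0.04351307,  0.03945362, -0.0125709 ,  0.02070221, -0.06975377,
       -0.02545879]), 'joint_efforts': array([ 1.09255150e-03, -5.69323468e+01, -5.00879645e+01, -1.53771430e-04,
        1.00331086e-03,  3.65390491e-06]), 'tool_pos': array([ 228.59848325, -554.75567479,  202.30614743]), 'tcp_rot': array([ 1.79999337e+02, -3.75911441e-04,  2.23945486e+01]), 'ft_force': array([0.30352899, 0.21415149, 0.14593195]), 'wrist_torque': array([-0.03226276, -0.00624258,  0.01355485]), 'grip_force': 0.0, 'finger_gap': 85.34299654597967}
```

View pics/top1.png

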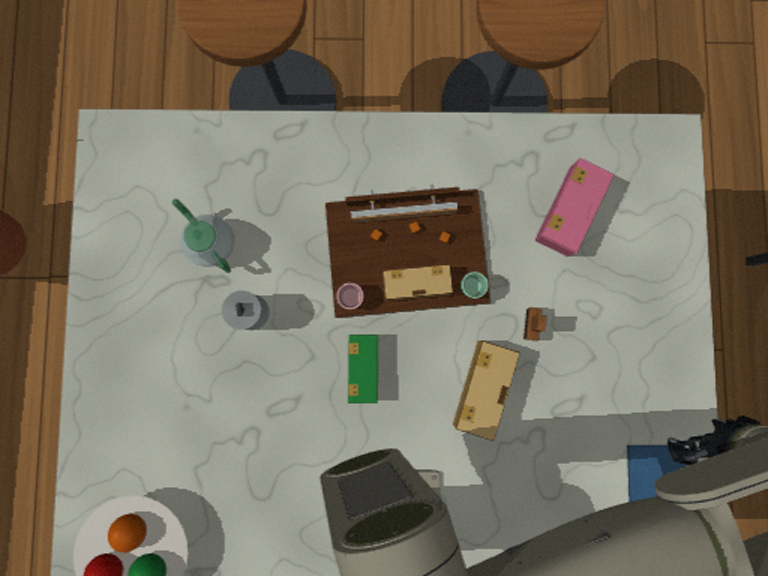

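View pics/scene1.png

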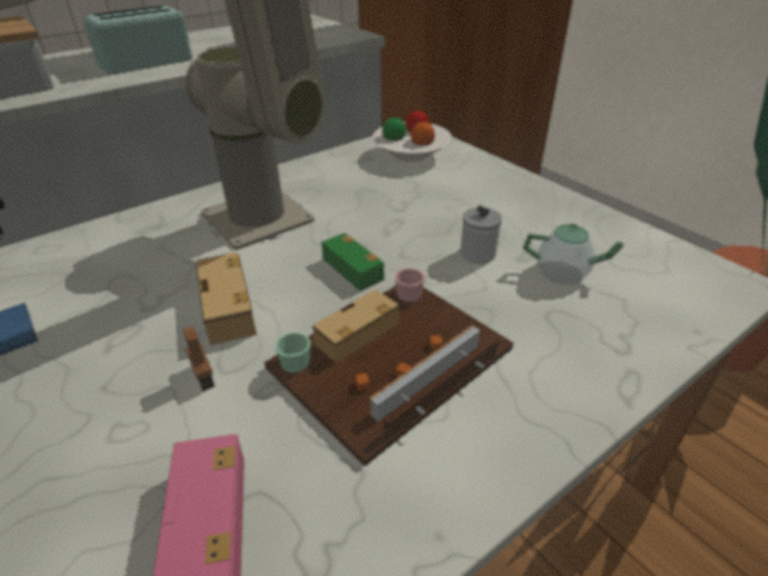

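Run:
```python
from h import *
d=np.load("s1.npz"); 
def rect(w,lo,hi,x0,x1,y0,y1):
    q=w.reshape(-1,3); m=(q[:,2]>lo)&(q[:,2]<hi)&(q[:,0]>x0)&(q[:,0]<x1)&(q[:,1]>y0)&(q[:,1]<y1); q=q[m]
    if len(q)<4: return None
    (c,s,a)=cv2.minAreaRect(q[:,:2].astype(np.float32)); return len(q),np.round(c,1),np.round(s,1),round(a,1)
for n in "ab":
    w=d[n]
    print(n,"box",rect(w,63,76,470,590,-150,40))
    print(n,"stoptop",rect(w,55,66,660,730,-170,110))
    print(n,"board",rect(w,13,23,440,780,-240,180))
    print(n,"brush top",rect(w,95,112,380,500,-370,-280), "head",rect(w,36,50,380,500,-370,-280),"cov",rect(w,28,112,380,500,-370,-280))
    print(n,"bar z",np.nanmedian(w[(w[...,0]>380)&(w[...,0]<500)&(w[...,1]>-300)&(w[...,1]<-240)][:,2]))
    m=((w[...,2]>28)&(w[...,2]<42)&(w[...,0]>590)&(w[...,0]<672)&(w[...,1]>-180)&(w[...,1]<120)).astype(np.uint8)
    k,l=cv2.connectedComponents(m)
    for i in range(1,k):
        q=w[l==i]
        if len(q)>8: print("  lump",len(q),(q.min(0)/2+q.max(0)/2).round())
p=r.snapshot("top"); 
im=p["pixels"][110:250,200:380,::-1]; cv2.imwrite("pics/crop1.png",cv2.resize(im,None,fx=4,fy=4,interpolation=cv2.INTER_CUBIC))
```

```text
a box (903, array([531.1, -58.4]), array([ 65.1, 150.2]), 6.1)
a stoptop (828, array([708.7, -22.1]), array([ 54.3, 249.5]), 5.5)
a board (5848, array([603.7, -36.3]), array([271.7, 361.5]), 5.6)
a brush top (81, array([ 439.7, -321.3]), array([17.5, 32.9]), 82.1) head (160, array([ 440.3, -321.2]), array([28. , 73.8]), 83.2) cov (372, array([ 440.3, -321.2]), array([28. , 73.8]), 83.2)
a bar z 0.8871964813551416
  lump 58 [644.  35.  33.]
  lump 53 [659. -53.  34.]
  lump 70 [ 638. -122.   33.]
b box (813, array([530.7, -60.2]), array([ 65.1, 148.6]), 5.5)
b stoptop (490, array([708.1, -24.7]), array([ 53.4, 246.6]), 4.9)
b board (5362, array([604.5, -39. ]), array([270.2, 359.7]), 5.6)
b brush top (63, array([ 439. , -322.9]), array([18.5, 34.1]), 78.1) head (126, array([ 439. , -322.8]), array([28.4, 73.9]), 81.4) cov (234, array([ 439. , -322.8]), array([28.4, 73.9]), 81.4)
b bar z 0.582225268009956
  lump 37 [659. -55.  35.]
  lump 38 [642.  33.  34.]
  lump 37 [ 638. -123.   36.]
```

View pics/crop1.png

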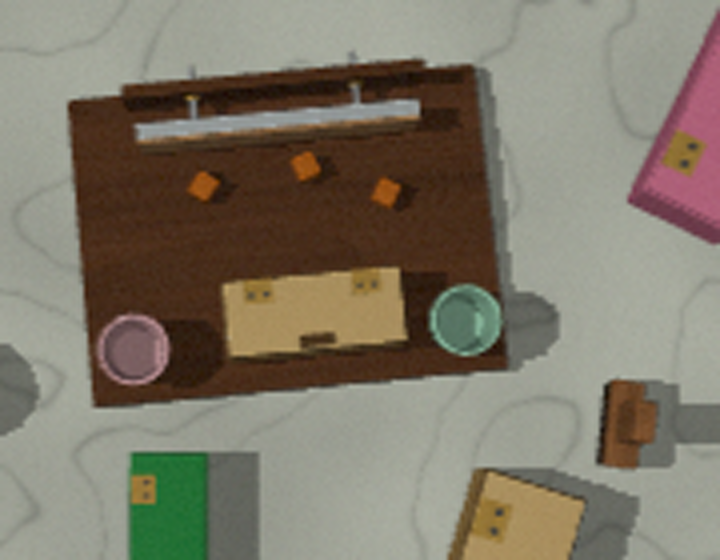

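Candidates for the box in crop1: green (165,500), pink (685,150), large bamboo (510,520), small bamboo on the board (315,312). I choose the last, which matches the measured 65 x 150 mm. Lumps are at crop (204,186), (305,166) and (387,193), and the brush is at (635,420). Next I move above the brush.

```bash
python3 -m jog '[0.035,-0.017,0,0,0,0.065, 0.08,-0.038,0,0,0,0.15, 0.13,-0.062,0,0,0,0.24, 0.18,-0.0855,0,0,0,0.33, 0.23,-0.109,0,0,0,0.425, 0.26,-0.1235,0,0,0,0.48, 0.2838,-0.1348,0,0,0,0.525, 0.2838,-0.1348,0,0,0,0.525]' 1 40
python3 - <<'E'
from h import *
print(r.sense()["tool_pos"],r.sense()["tcp_rot"])
p=r.snapshot("wrist");w=cloud(p);save(p,"wrist1")
for d in r.outline_of(p,"brush")[:2]:
    q=w[d["region"]];q=q[~np.isnan(q[:,0])]
    for lo,hi in((95,112),(36,50)):
        s=q[(q[:,2]>lo)&(q[:,2]<hi)]
        if len(s)>5: print(d["score"],lo,len(s),cv2.minAreaRect(s[:,:2].astype(np.float32)))
E
```

```text
time: 2.05
tool_pos: [440.7, -320.7, 202.4]
tcp_rot: [-180.0, -0.0, -7.5]
ft_force: [-0.2, -1.0, 0.5]
finger_gap: 85.4
grip_force: 0.0
[ 440.68286408 -320.70420356  202.38850974] [-1.79992457e+02 -1.76813873e-02 -7.53575406e+00]
```

```bash
python3 -m jog '[-0.0005,0.001,0.03,0,0,0, -0.001,0.001,0.07,0,0,0, -0.001,0.001,0.11,0,0,0, -0.001,0.001,0.132,0,0,0, -0.001,0.001,0.142,0,0,0, -0.001,0.001,0.142,0,0,0]' 1 40
python3 -m jog '[0,0,0,0,0,0, 0,0,0,0,0,0, 0,0,0,0,0,0, 0,0,0,0,0,0, 0,0,0,0,0,0, 0,0,0,0,0,0]' -1 40
```

```text
time: 2.9
tool_pos: [437.9, -323.3, 60.1]
tcp_rot: [-180.0, 0.0, -7.7]
ft_force: [-0.3, -0.2, 0.6]
finger_gap: 85.7
grip_force: 0.0
time: 3.65
tool_pos: [438.9, -323.1, 60.9]
tcp_rot: [180.0, -0.1, -7.7]
ft_force: [0.4, 0.1, 5.8]
finger_gap: 16.6
grip_force: 40.5
```

```bash
python3 -m jog '[0,0,-0.03,0,0,0, 0,0,-0.065,0,0,0, 0,0,-0.09,0,0,0, 0,0,-0.09,0,0,0]' -1 40
python3 -m jog '[0.02,-0.019,0,0,0,-0.023, 0.055,-0.052,0,0,0,-0.065, 0.095,-0.09,0,0,0,-0.115, 0.135,-0.127,0,0,0,-0.165, 0.165,-0.1555,0,0,0,-0.2, 0.184,-0.174,0,0,0,-0.222, 0.1934,-0.1823,0,0,0,-0.232, 0.1934,-0.1823,0,0,0,-0.232]' -1 40
python3 - <<'E'
from h import *
print(r.sense()["tool_pos"],r.sense()["tcp_rot"])
a=r.snapshot("scene");save(a,"scene2",(140,140,390,330),3);w=cloud(a)
for d in r.outline_of(a,"brush")[:2]:
    q=w[d["region"]];q=q[~np.isnan(q[:,0])];print(d["score"],d["bbox"],np.percentile(q,[2,50,98],axis=0).round().tolist())
E
```

```text
time: 4.15
tool_pos: [439.6, -323.9, 152.2]
tcp_rot: [179.9, -0.2, -7.7]
ft_force: [0.6, 0.2, -1.5]
finger_gap: 16.7
grip_force: 39.7
time: 5.15
tool_pos: [654.0, -167.8, 148.6]
tcp_rot: [-180.0, 0.1, 5.6]
ft_force: [0.0, -0.0, -0.8]
finger_gap: 17.0
grip_force: 39.7
[ 653.97930508 -167.77187646  148.58989385] [-1.79959871e+02  1.24709647e-01  5.62906303e+00]
0.84 [209.7, 215.1, 239.1, 255.2] [[622.0, -183.0, 93.0], [668.0, -175.0, 132.0], [690.0, -156.0, 191.0]]
```

View pics/scene2.png

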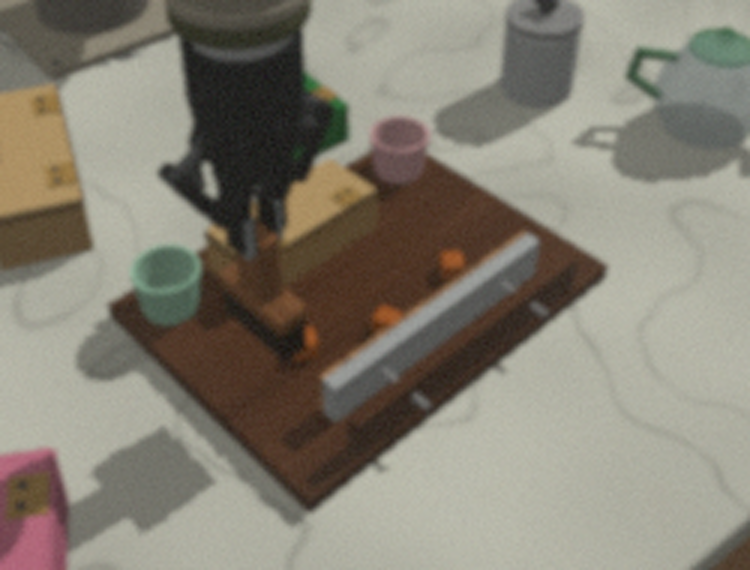

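The picture shows the brush upright in the fingers at (255,280), with the three lumps at (308,340), (387,318) and (452,262), undisturbed. Next I lower the brush onto the board's right end.

```bash
python3 -m jog '[0,0,0.02,0,0,0, 0,0,0.045,0,0,0, 0,0,0.06,0,0,0, 0,0,0.067,0,0,0, 0,0,0.067,0,0,0, 0,0,0.067,0,0,0, 0,0,0.067,0,0,0]' -1 40
python3 -c "
from h import *
print(r.sense()['tool_pos'],r.sense()['ft_force'])"
```

```text
time: 6.12
tool_pos: [655.3, -168.3, 84.5]
tcp_rot: [180.0, -0.1, 5.6]
ft_force: [-0.3, -0.4, -1.2]
finger_gap: 17.0
grip_force: 39.7
[ 655.29687254 -168.28780159   84.46966996] [-0.29112119 -0.3577942  -1.23684109]
```

```bash
python3 -m jog '[0,0,0.003,0,0,0, 0,-0.01,0.003,0,0,0, 0,-0.025,0.003,0,0,0, 0,-0.04,0.003,0,0,0, 0,-0.055,0.003,0,0,0, 0,-0.07,0.003,0,0,0, 0,-0.085,0.003,0,0,0, 0,-0.1,0.003,0,0,0]' -1 40
python3 - <<'E'
from h import *
a=r.snapshot("scene");save(a,"scene3",(140,140,390,330),3)
E
```

```text
time: 7.12
tool_pos: [644.7, -67.5, 80.4]
tcp_rot: [180.0, -0.0, 5.6]
ft_force: [-0.7, -0.1, -1.7]
finger_gap: 16.8
grip_force: 39.7
```

View pics/scene3.png

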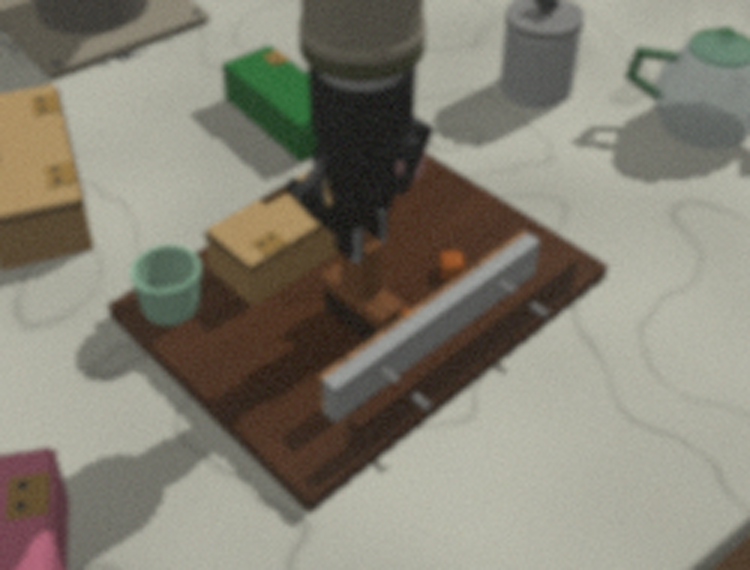

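The sweep is working. The brush is at (370,290), nothing is left behind it, one lump shows at its edge (407,312), and the next is at (452,262). I continue the sweep.

```bash
python3 -m jog '[0,-0.015,0,0,0,0, 0,-0.03,0,0,0,0, 0,-0.045,0,0,0,0, 0,-0.06,0,0,0,0, 0,-0.075,0,0,0,0, 0,-0.09,0,0,0,0, 0,-0.105,0,0,0,0, 0,-0.12,0,0,0,0]' -1 40
python3 -m jog '[0,-0.015,0,0,0,0, 0,-0.03,0,0,0,0, 0,-0.045,0,0,0,0, 0,-0.06,0,0,0,0, 0,-0.075,0,0,0,0, 0,-0.09,0,0,0,0, 0,-0.105,0,0,0,0, 0,-0.12,0,0,0,0]' -1 40
python3 - <<'E'
from h import *
a=r.snapshot("scene");save(a,"scene4",(140,100,420,310),2.7)
for n in ("scene","top"):
    p=r.snapshot(n);w=cloud(p)
    for d in r.outline_of(p,"lump1")[:5]:
        q=w[d["region"]];q=q[~np.isnan(q[:,0])]
        if len(q):print(n,round(d["score"],2),d["bbox"],np.percentile(q,[3,50,97],axis=0).round().tolist())
E
```

```text
time: 8.18
tool_pos: [633.0, 51.9, 80.3]
tcp_rot: [180.0, 0.0, 5.6]
ft_force: [0.6, -1.0, -1.6]
finger_gap: 16.7
grip_force: 39.7
time: 9.18
tool_pos: [621.4, 171.1, 80.5]
tcp_rot: [180.0, -0.0, 5.6]
ft_force: [-0.6, -4.2, 7.6]
finger_gap: 16.7
grip_force: 40.7
```

View pics/scene4.png

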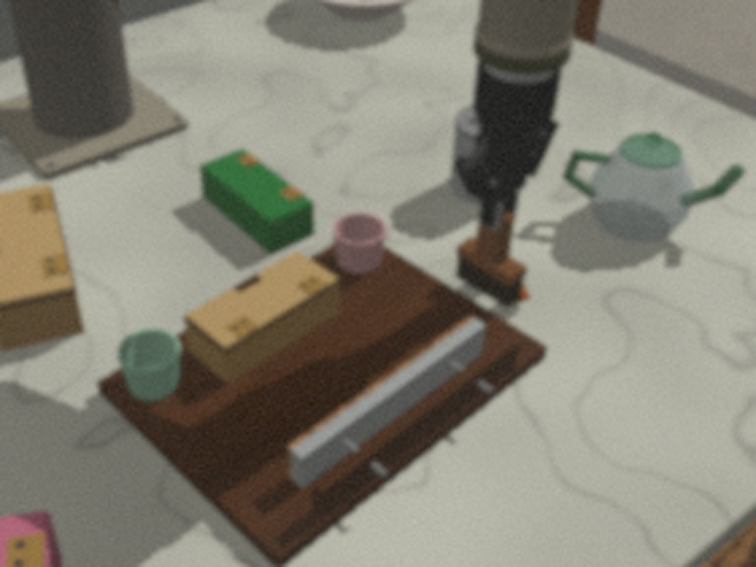

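The board is now bare, and the brush stands past its left end with a lump showing at (525,294). The 7.6 N reading suggests a lump is jammed under the brush, so I push on a little and look.

```bash
python3 -m jog '[0,-0.01,0,0,0,0, 0,-0.02,0,0,0,0, 0,-0.03,0,0,0,0, 0,-0.03,0,0,0,0, 0,-0.03,-0.03,0,0,0, 0,-0.03,-0.07,0,0,0, 0,-0.03,-0.1,0,0,0, 0,-0.03,-0.1,0,0,0]' -1 40
cat > lumps.py <<'E'
from h import *
def run(names=("scene","top")):
  for n in names:
    p=r.snapshot(n);w=cloud(p)
    hsv=cv2.cvtColor(p["pixels"],cv2.COLOR_RGB2HSV)
    m=((hsv[...,0]<16)&(hsv[...,1]>150)&(hsv[...,2]>70)&(w[...,2]<45)&(w[...,0]>450)&(w[...,0]<800)&(w[...,1]>-250)&(w[...,1]<350)).astype(np.uint8)
    k,l=cv2.connectedComponents(m)
    for i in range(1,k):
        q=w[l==i]
        if len(q)>5: print(n,len(q),q.min(0).round(),q.max(0).round(),"px",np.argwhere(l==i).mean(0).round()[::-1])
  return p
if __name__=="__main__":
    run(); p=r.snapshot("scene"); save(p,"scene5",(240,120,420,255),4)
E
python3 lumps.py
```

```text
time: 10.42
tool_pos: [620.1, 200.5, 183.3]
tcp_rot: [-180.0, -0.3, 5.6]
ft_force: [0.2, 0.7, -0.6]
finger_gap: 16.9
grip_force: 40.0
scene 17 [595. 193.  10.] [606. 206.  22.] px [322. 199.]
scene 47 [614. 198.  11.] [649. 219.  23.] px [332. 204.]
top 8 [ 748. -189.   17.] [ 751. -164.   25.] px [310. 127.]
top 2224 [ 509. -219.    9.] [742. 151.  28.] px [261. 162.]
top 50 [712. -91.  14.] [728.  11.  25.] px [271. 135.]
top 7 [709.  49.  15.] [714.  60.  21.] px [245. 138.]
top 6 [713.  25.  15.] [717.  35.  22.] px [252. 137.]
top 482 [ 458. -225.   11.] [503. 127.  26.] px [274. 203.]
```

View pics/scene5.png

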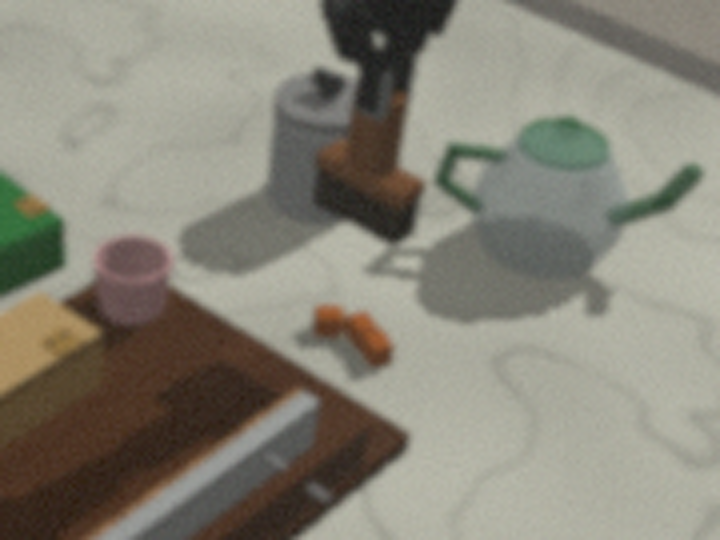

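```bash
cat > br.py <<'E'
from h import *
print(r.sense()["tool_pos"],r.sense()["tcp_rot"])
for n in("scene","top"):
    p=r.snapshot(n);w=cloud(p)
    for d in r.outline_of(p,"brush")[:1]:
        q=w[d["region"]];q=q[~np.isnan(q[:,0])]
        t=r.sense()["tool_pos"]; yaw=np.radians(r.sense()["tcp_rot"][2])
        l=(q[:,:2]-t[:2])@np.array([[np.cos(yaw),-np.sin(yaw)],[np.sin(yaw),np.cos(yaw)]]); z=q[:,2]-t[2]
        print(n,d["score"],len(q),"x",np.percentile(l[:,0],[1,99]).round(1),"y",np.percentile(l[:,1],[1,99]).round(1))
        for a in range(-45,46,10):
            s=(l[:,0]>a)&(l[:,0]<=a+10)&(abs(l[:,1])<25)
            if s.sum()>3: print(a+5,s.sum(),"z min %.1f max %.1f"%(np.percentile(z[s],3),np.percentile(z[s],97)))
E
python3 br.py
```

```text
[617.41132262 199.83107654 178.13422166] [1.79979801e+02 1.69267025e-01 5.60015705e+00]
scene 0.66 621 x [-119.4   35.5] y [-16.  105.2]
-40 9 z min -45.8 max -15.4
-30 53 z min -53.8 max -14.3
-20 54 z min -56.2 max 0.7
-10 81 z min -55.1 max 22.2
0 87 z min -53.9 max 24.3
10 117 z min -52.8 max 41.4
20 99 z min -54.3 max 38.6
30 95 z min -55.6 max -15.1
40 13 z min -29.9 max -16.0
top 0.43 70 x [-119.8   21.9] y [-66.3  35.7]
-40 9 z min -50.3 max -11.2
-30 13 z min -19.9 max 100.0
-20 21 z min -19.4 max 42.2
-10 12 z min -19.8 max 44.1
```

All three lumps lie on the bar at scene5 pixels (327,320), (358,332) and (373,342), with their tops at about 20 mm. The brush is still level in the fingers. I carry it to a free spot at about (520, 200).

```bash
python3 -m jog '[-0.02,-0.002,0,0,0,0, -0.055,-0.0055,0,0,0,0, -0.085,-0.0085,0,0,0,0, -0.0975,-0.0096,0.02,0,0,0, -0.0975,-0.0096,0.055,0,0,0, -0.0975,-0.0096,0.085,0,0,0, -0.0975,-0.0096,0.1,0,0,0, -0.0975,-0.0096,0.108,0,0,0]' -1 40
python3 -m jog '[0,0,0,0,0,0, 0,0,0,0,0,0, 0,0,0,0,0,0]' -1 40
python3 br.py
```

```text
time: 11.78
tool_pos: [520.1, 200.1, 71.5]
tcp_rot: [180.0, 0.1, 5.6]
ft_force: [1.4, 1.0, -0.9]
finger_gap: 16.6
grip_force: 40.0
time: 12.15
tool_pos: [521.3, 200.4, 73.4]
tcp_rot: [-180.0, -0.1, 5.6]
ft_force: [-0.4, -0.1, -1.4]
finger_gap: 17.1
grip_force: 40.0
[521.28035752 200.41872108  73.42678694] [-1.79980062e+02 -1.05618585e-01  5.60330654e+00]
scene 0.97 475 x [-35.4  35.9] y [-16.7   9.5]
-40 7 z min -68.3 max -16.0
-30 37 z min -58.1 max -14.7
-20 40 z min -71.4 max 5.9
-10 60 z min -62.4 max 19.9
0 62 z min -55.1 max 25.0
10 102 z min -51.6 max 42.8
20 79 z min -54.4 max 39.5
30 70 z min -56.3 max -14.3
40 15 z min -37.4 max -14.3
```

```bash
python3 -m jog '[0,0,0.004,0,0,0, 0,0,0.007,0,0,0, 0,0,0.009,0,0,0, 0,0,0.0105,0,0,0, 0,0,0.0105,0,0,0, 0,0,0.0105,0,0,0]' -1 40
python3 -m jog '[0,0,0.0005,0,0,0, 0,0,0.001,0,0,0, 0,0,0.0015,0,0,0, 0,0,0.0015,0,0,0]' -1 40
```

```text
time: 13.1
tool_pos: [520.6, 200.2, 61.9]
tcp_rot: [-180.0, -0.0, 5.6]
ft_force: [-0.4, -0.1, -0.8]
finger_gap: 17.0
grip_force: 40.0
time: 13.6
tool_pos: [520.6, 200.2, 60.5]
tcp_rot: [-180.0, -0.0, 5.6]
ft_force: [-0.7, 0.4, 0.8]
finger_gap: 16.9
grip_force: 40.3
```

Contact is beginning. I go a touch further, then open.

```bash
python3 -m jog '[0,0,0.0005,0,0,0, 0,0,0.0005,0,0,0]' -1 40
python3 -m jog '[0,0,0,0,0,0, 0,0,0,0,0,0, 0,0,0,0,0,0, 0,0,0,0,0,0, 0,0,0,0,0,0, 0,0,0,0,0,0, 0,0,0,0,0,0]' 1 40
python3 -m jog '[0,0,-0.01,0,0,0, 0,0,-0.03,0,0,0, 0,0,-0.06,0,0,0, 0,0,-0.1,0,0,0, 0,0,-0.14,0,0,0, 0,0,-0.15,0,0,0, 0,0,-0.15,0,0,0]' 1 40
python3 - <<'E'
from h import *
p=r.snapshot("scene");w=cloud(p);save(p,"scene6",(140,100,420,310),2.7)
d=r.outline_of(p,"brush")[0];q=w[d["region"]];print(d["score"],d["bbox"],np.nanpercentile(q,[2,50,98],axis=0).round())
h=q[(q[:,2]>38)&(q[:,2]<50)];print(cv2.minAreaRect(h[:,:2].astype(np.float32)),h[:,2].mean())
for n in("scene","top"):
    p=r.snapshot(n);w=cloud(p)
    for t in("box","stop"):
        for d in r.outline_of(p,t)[:4]:
            q=w[d["region"]];q=q[(q[:,0]>450)&(q[:,1]>-250)]
            q=q[(q[:,2]>(63 if t=="box" else 54))]
            if len(q)>30: print(n,t,round(d["score"],2),cv2.minAreaRect(q[:,:2].astype(np.float32)))
E
```

```text
time: 13.85
tool_pos: [520.7, 200.3, 60.5]
tcp_rot: [-180.0, -0.0, 5.6]
ft_force: [-3.6, -0.3, 5.4]
finger_gap: 16.8
grip_force: 40.8
time: 14.72
tool_pos: [520.4, 200.2, 59.8]
tcp_rot: [-180.0, 0.0, 5.6]
ft_force: [-0.0, 0.7, 0.5]
finger_gap: 85.6
grip_force: 0.0
time: 15.6
tool_pos: [521.2, 200.4, 211.5]
tcp_rot: [-180.0, -0.2, 5.6]
ft_force: [0.4, -0.4, -1.3]
finger_gap: 84.9
grip_force: 0.0
0.97 [288.3, 160.1, 314.7, 194.2] [[407. 184.  -0.]
 [524. 191.  43.]
 [556. 288. 103.]]
((488.3734436035156, 222.23240661621094), (63.245948791503906, 147.63247680664062), 53.66294860839844) 43.569188598257846
scene box 0.65 ((531.6339721679688, -58.65663146972656), (65.46025085449219, 149.2145538330078), 5.451597213745117)
scene stop 0.86 ((692.2443237304688, -27.58403778076172), (20.742753982543945, 241.3778076171875), 5.545507907867432)
top box 0.97 ((530.22119140625, -60.08226776123047), (64.3701171875, 148.84312438964844), 5.938570976257324)
top stop 0.71 ((692.750244140625, -28.231292724609375), (20.041624069213867, 235.0933074951172), 5.78580904006958)
top stop 0.4 ((610.4528198242188, -36.280029296875), (254.9354248046875, 326.1769714355469), 4.997910022735596)
```

View pics/scene6.png

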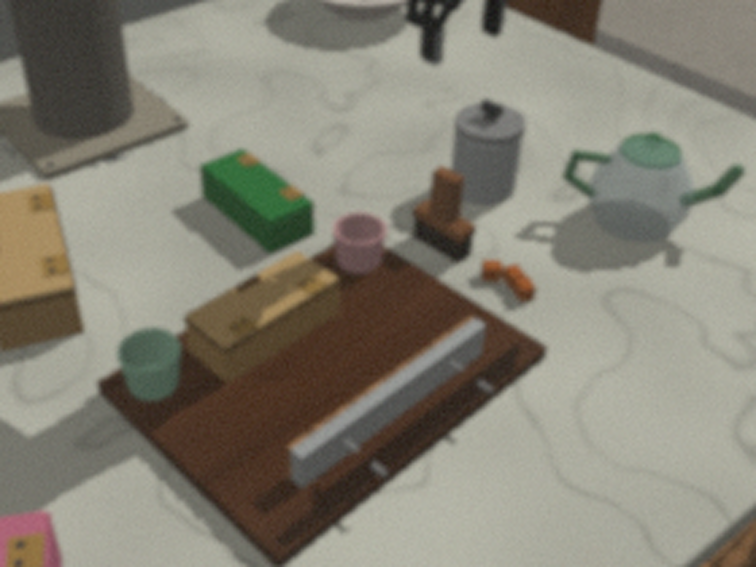

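The brush stands free and upright at scene6 (444,215), and the lumps lie on the bar at (508,275). The box has not moved. I go behind it with the fingers left open, so that two points of contact keep it square.

```bash
python3 -m jog '[-0.009,0.026,0,0,0,0, -0.022,0.067,0,0,0,0, -0.037,0.112,0,0,0,0, -0.052,0.157,0,0,0,0, -0.067,0.202,0,0,0,0, -0.079,0.239,0,0,0,0, -0.0857,0.2596,0,0,0,0, -0.0857,0.2596,0,0,0,0]' 1 40
python3 -m jog '[0,0,0.03,0,0,0, 0,0,0.07,0,0,0, 0,0,0.11,0,0,0, 0,0,0.15,0,0,0, 0,0,0.175,0,0,0, 0,0,0.188,0,0,0, 0,0,0.188,0,0,0, 0,0,0.188,0,0,0]' 1 40
```

```text
time: 17.0
tool_pos: [460.2, -67.8, 209.6]
tcp_rot: [180.0, 0.0, 5.5]
ft_force: [-0.0, -0.6, -0.8]
finger_gap: 85.3
grip_force: 0.0
time: 18.0
tool_pos: [461.7, -66.6, 23.1]
tcp_rot: [180.0, -0.1, 5.6]
ft_force: [0.3, 0.2, 0.0]
finger_gap: 85.7
grip_force: 0.0
```

```bash
python3 -m jog '[0.008,0,0,0,0,0, 0.016,0,0,0,0,0, 0.022,0,0,0,0,0, 0.028,0,0,0,0,0, 0.034,0,0,0,0,0, 0.04,0,0,0,0,0, 0.047,0,0,0,0,0, 0.054,0,0,0,0,0]' 1 40
python3 -m jog '[0.008,0,0,0,0,0, 0.016,0,0,0,0,0, 0.024,0,0,0,0,0, 0.032,0,0,0,0,0, 0.04,0,0,0,0,0, 0.048,0,0,0,0,0, 0.054,0,0,0,0,0, 0.058,0,0,0,0,0]' 1 40
cat > bx.py <<'E'
from h import *
s=r.sense();f=s["ft_force"];print(s["time"],s["tool_pos"].round(1),f.round(2),"fx_board",round(float(f[0]*.9952+f[1]*.0976),2))
for n in("scene","top"):
    p=r.snapshot(n);w=cloud(p)
    for t in("box","stop"):
        for d in r.outline_of(p,t)[:4]:
            q=w[d["region"]];q=q[(q[:,0]>450)&(q[:,1]>-250)&(q[:,1]<150)]
            q=q[(q[:,2]>(63 if t=="box" else 54))&(q[:,2]<75)]
            if len(q)>30:
                l=(q[:,:2]-[604,-37.7])@np.array([[.9952,-.0976],[.0976,.9952]])
                print(n,t,round(d["score"],2),"x",np.percentile(l[:,0],[1,99]).round(1),"y",np.percentile(l[:,1],[1,99]).round(1),cv2.minAreaRect(q[:,:2].astype(np.float32))[2])
E
python3 bx.py
```

```text
time: 19.0
tool_pos: [514.7, -61.2, 21.7]
tcp_rot: [-180.0, 0.0, 5.6]
ft_force: [-3.1, -1.1, 0.4]
finger_gap: 85.2
grip_force: 1.4
time: 20.0
tool_pos: [572.3, -55.6, 21.8]
tcp_rot: [180.0, 0.0, 5.6]
ft_force: [-2.8, -0.4, -0.0]
finger_gap: 85.6
grip_force: 1.2
20.0 [572.3 -55.6  21.8] [-2.76 -0.35 -0.04] fx_board -2.78
scene box 0.84 x [-20.5  41.6] y [-86.5  58.4] 5.695824146270752
scene stop 0.83 x [79.2 98.4] y [-118.3  117.3] 5.897485256195068
scene stop 0.42 x [-19.1 132.9] y [-123.8  121.5] 1.8996222019195557
top box 0.45 x [-14.3  41. ] y [42.3 59.4] 0.17570343613624573
top stop 0.49 x [80.  95.2] y [ 33.5 111.9] 4.763254165649414
```

```bash
python3 -m jog '[0.006,0,0,0,0,0, 0.012,0,0,0,0,0, 0.018,0,0,0,0,0, 0.023,0,0,0,0,0, 0.027,0,0,0,0,0, 0.03,0,0,0,0,0, 0.032,0,0,0,0,0, 0.033,0,0,0,0,0]' 1 40
python3 -m jog '[0.001,0,0,0,0,0, 0.002,0,0,0,0,0, 0.003,0,0,0,0,0, 0.004,0,0,0,0,0]' 1 40
python3 -m jog '[0.001,0,0,0,0,0, 0.002,0,0,0,0,0, 0.003,0,0,0,0,0, 0.004,0,0,0,0,0]' 1 40
```

```text
time: 21.3
tool_pos: [604.9, -52.4, 21.7]
tcp_rot: [-180.0, 0.0, 5.6]
ft_force: [-2.3, -0.4, 1.0]
finger_gap: 85.6
grip_force: 1.4
time: 21.8
tool_pos: [608.8, -52.0, 21.8]
tcp_rot: [-180.0, 0.0, 5.6]
ft_force: [-2.6, 0.3, 0.5]
finger_gap: 85.5
grip_force: 1.3
time: 22.3
tool_pos: [612.5, -51.7, 21.7]
tcp_rot: [-180.0, 0.0, 5.6]
ft_force: [-4.5, 0.0, 1.6]
finger_gap: 85.8
grip_force: 2.6
```

```bash
python3 -m jog '[0.001,0,0,0,0,0, 0.002,0,0,0,0,0, 0.003,0,0,0,0,0, 0.004,0,0,0,0,0]' 1 40
python3 -m jog '[0.001,0,0,0,0,0, 0.002,0,0,0,0,0, 0.003,0,0,0,0,0, 0.004,0,0,0,0,0]' 1 40
python3 bx.py
```

```text
time: 22.8
tool_pos: [615.9, -51.3, 21.6]
tcp_rot: [-180.0, 0.1, 5.6]
ft_force: [-8.9, -0.6, 3.6]
finger_gap: 85.5
grip_force: 4.4
time: 23.3
tool_pos: [619.2, -51.0, 21.6]
tcp_rot: [-180.0, 0.2, 5.6]
ft_force: [-13.1, -2.0, 6.7]
finger_gap: 85.0
grip_force: 6.1
23.3 [619.2 -51.   21.6] [-13.08  -2.03   6.75] fx_board -13.22
scene box 0.87 x [26.3 87.7] y [-86.2  58.2] 5.738206386566162
scene stop 0.88 x [ 88.1 107.5] y [-118.   116.2] 5.482523441314697
top stop 0.51 x [ 88.5 107.4] y [ 42.9 117.6] 4.899659633636475
```

```bash
cat > fit.py <<'E'
from h import *
acc={}
for i in range(5):
    p=r.snapshot("scene");w=cloud(p);s=r.sense();acc.setdefault("f",[]).append(np.r_[s["ft_force"],s["tool_pos"]])
    for t,lo in(("box",60),("stop",54)):
        d=r.outline_of(p,t)[0];q=w[d["region"]];q=q[(q[:,2]>lo)&(q[:,2]<78)]
        l=(q[:,:2]-[604,-37.7])@np.array([[.9952,-.0976],[.0976,.9952]])
        k=(abs(l[:,1])<110)&(l[:,0]>-20);acc.setdefault(t,[]).append(np.c_[l[k],q[k,2]])
for t in("box","stop"):
    q=np.vstack(acc[t]); b=q[q[:,2]>(66 if t=="box" else 57)]
    A=np.c_[b[:,:2],np.ones(len(b))];c=np.linalg.lstsq(A,b[:,2],rcond=None)[0]
    # yaw from far edge
    bins=np.arange(-110,110,10); e=[(y+5,np.percentile(b[(b[:,1]>y)&(b[:,1]<y+10),0],[5,95])) for y in bins if ((b[:,1]>y)&(b[:,1]<y+10)).sum()>15]
    yy=np.array([i[0] for i in e]);ee=np.array([i[1] for i in e])
    print(t,"tilt x,y rad",c[:2].round(3),"z",b[:,2].mean().round(1),"near/far x",ee.mean(0).round(2),"slopes rad",np.polyfit(yy,ee,1)[0].round(4))
m=np.mean(acc["f"],0);print("force,tcp",m.round(2),"board fx",round(m[0]*.9952+m[1]*.0976,2))
E
python3 fit.py
```

```text
fit.py:15: RuntimeWarning: Mean of empty slice.
  print(t,"tilt x,y rad",c[:2].round(3),"z",b[:,2].mean().round(1),"near/far x",ee.mean(0).round(2),"slopes rad",np.polyfit(yy,ee,1)[0].round(4))
  ret = ret.dtype.type(ret / rcount)
Traceback (most recent call last):
  File "fit.py", line 15, in <module>
    print(t,"tilt x,y rad",c[:2].round(3),"z",b[:,2].mean().round(1),"near/far x",ee.mean(0).round(2),"slopes rad",np.polyfit(yy,ee,1)[0].round(4))
                                                                                                                   ~~~~~~~~~~^^^^^^^^^
TypeError: expected non-empty vector for x
```

```bash
python3 - <<'E'
s=open("fit.py").read()
s=s.replace('d=r.outline_of(p,t)[0];q=w[d["region"]];q=q[(q[:,2]>lo)&(q[:,2]<78)]','q=w.reshape(-1,3);q=q[(q[:,2]>(64 if t=="box" else 56))&(q[:,2]<(74 if t=="box" else 63.5))]')
s=s.replace('(l[:,0]>-20)','((l[:,0]>24)&(l[:,0]<110) if t=="box" else (l[:,0]>83)&(l[:,0]<118))')
s=s.replace('b=q[q[:,2]>(66 if t=="box" else 57)]','b=q')
open("fit.py","w").write(s)
E
python3 fit.py
```

```text
box tilt x,y rad [-0.001  0.001] z 67.7 near/far x [28.59 86.49] slopes rad [-0.0078 -0.0018]
stop tilt x,y rad [-0.065  0.   ] z 60.4 near/far x [ 87.97 106.64] slopes rad [ 0.0044 -0.0013]
force,tcp [-11.32  -1.1    6.28 619.22 -50.97  21.54] board fx -11.37
```

Run:
```python
import numpy as np
w=np.load("s1.npz")["a"].reshape(-1,3);q=w[(w[:,2]>56)&(w[:,2]<63.5)]
l=(q[:,:2]-[604,-37.7])@np.array([[.9952,-.0976],[.0976,.9952]]);k=(l[:,0]>70)&(l[:,0]<112)&(abs(l[:,1])<110);b=l[k]
e=np.array([np.percentile(b[(b[:,1]>y)&(b[:,1]<y+10),0],[5,50,95]) for y in range(-110,110,10) if ((b[:,1]>y)&(b[:,1]<y+10)).sum()>3]);print(e.mean(0),len(b))
```

```text
[80.74604398 89.6280308  97.46730529] 569
```

```bash
python3 -m jog '[0.001,0,0,0,0,0, 0.002,0,0,0,0,0, 0.003,0,0,0,0,0, 0.004,0,0,0,0,0, 0.005,0,0,0,0,0, 0.005,0,0,0,0,0, 0.005,0,0,0,0,0, 0.005,0,0,0,0,0]' 1 40
python3 fit.py; sed -i 's/l\[:,0\]>83)&(l\[:,0\]<118/l[:,0]>86)\&(l[:,0]<120/' fit.py; python3 fit.py
```

```text
time: 25.6
tool_pos: [623.3, -50.6, 21.5]
tcp_rot: [-180.0, 0.3, 5.6]
ft_force: [-15.9, -2.3, 7.8]
finger_gap: 85.6
grip_force: 7.9
box tilt x,y rad [-0.003  0.001] z 67.7 near/far x [32.68 90.51] slopes rad [ 0.0101 -0.002 ]
stop tilt x,y rad [-0.065  0.001] z 60.4 near/far x [ 91.89 110.75] slopes rad [ 0.0099 -0.0012]
force,tcp [-15.45  -1.34   9.07 623.31 -50.58  21.47] board fx -15.51
box tilt x,y rad [-0.003  0.001] z 67.7 near/far x [32.63 90.41] slopes rad [0.01   0.0007]
stop tilt x,y rad [-0.068 -0.   ] z 60.5 near/far x [ 91.95 110.8 ] slopes rad [ 0.0071 -0.0018]
force,tcp [-15.55  -1.59   9.04 623.32 -50.56  21.47] board fx -15.63
```

Run:
```python
from h import *
p=r.snapshot("scene");save(p,"scene7",(140,100,420,310),2.7)
```

```text
(no output)
```

View pics/scene7.png

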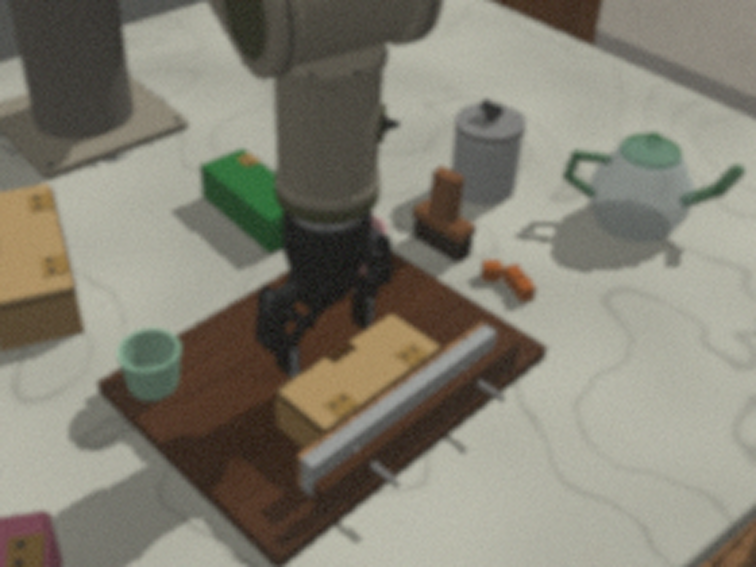

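The box lies flat on the cork at (358,380). The brush stands upright at (444,215), the lumps are on the bar at (508,278), and the bystanders in view are where they were (the pink cup is mostly hidden by the gripper). I hand in while still pressing.

```bash
python3 -c "
from bench import r
print(r.hand_in())"
```

```text
the job is handed in; nothing more can be done
None
```

I handed the job in with the three lumps swept off onto the bar, the brush standing released and upright, and the box flat on the cork; the gripper still presses it with about 7.5 N, estimated from the stop's travel and the wrist force, and hand-in returned no verdict.

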